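# Seat a sample jar in the touch mixer's sprung ring and hold it down

### The job

Mix the sample jar on the touch mixer, whose sprung ring is too wide for it: first nest the reducing cup that the jar fits (the one with the wide bore) fully down in the ring and let go of it, then stand the jar upright on the floor of that cup. Press the jar down so that the ring sinks nearly to its stop, and finish while you are still holding it pressed down there: do not let go. Leave the other reducing cup and the rest of the bench as they are.

Things in the scene. Friction and masses are not known exactly. Their poses are not given: they have to be found in the camera images.
- mixer: small touch mixer (runs only while its ring is pushed down), grey housing 132 x 118 mm and 60 mm high, with a dial and a rocker switch on the sloping front; heavy, does not shift. On its top, round a steel spring, stands the sprung ring cradle, its highest part (rim 106 mm above the bench when up). Origin: on the bench under the middle of the housing; x points to its back, z up. The ring's axis is 10 mm along +x from the origin
- cradle (a joint): how far the sprung ring has been pushed down, in m: 0 = up, as it starts; 0.012 = at its stop. It slides straight down only and springs back up when let go. It needs about 7 N to start moving and about 16 N at the stop (0.7 N per mm); the weight of a cup and jar alone does not lower it. The mixer's switch makes at 0.008 m
- cradle_seat (a point): centre of the ring cradle's floor, on which a reducing cup rests; 92 mm above the bench while the ring is up, and sinks with the ring. Axes as the mixer's. The ring round it is 79 mm wide outside, has a bore of 64 mm widening to 73 mm at its rim, and the rim stands 14 mm above this floor
- cup_wide: reducing cup with the wide bore: round grey plastic cup, open at the top, standing upright on the bench, 60 mm wide outside, 34 mm high, bore 52 mm wide (58 mm at the mouth) and 28 mm deep, so its floor is 6 mm thick; about 70 g. It drops into the ring with 2 mm to spare all round; seated, its upper 20 mm stand clear of the ring's rim and can be held across the outside. Origin: centre of its underside; z up
- cup_wide_floor (a point): centre of the inside floor of the wide cup, 6 mm above its underside; the jar stands here. z up
- cup_slim: the other reducing cup: the same outside (60 mm wide, 34 mm high) but with thick walls and a bore of only 36 mm, too small for the jar; about 90 g. To be left where it stands. The two cups may have changed places. Origin: centre of its underside; z up
- jar: the sample jar that stands alone near the front left of the bench (not those behind the monitor): closed round jar with a whitish body 46 to 47 mm wide up to 52 mm high and a white screw lid 43 mm wide on top, 66 mm high in all, 0.13 to 0.22 kg. It stands upright. In the wide cup it has 2 to 3 mm to spare all round, and its upper 38 mm stand clear of the cup. Origin: centre of its underside (within 1 mm); z up
- label_roll: bystander: roll of blank labels standing on end, 69 mm wide, 50 mm high. Origin: centre of its underside
- tape_measure: bystander: blue pocket tape measure, 36 x 74 x 63 mm. Origin: centre of its underside
- clip: bystander: small black bulldog clip, 35 x 32 x 27 mm. Origin: centre of its underside
- hex_key: bystander: L-shaped hex key lying flat, 33 x 91 x 4 mm. Origin: centre of its underside
- mouse: bystander: black computer mouse, 115 x 62 x 37 mm. Origin: centre of its underside

How it is judged:
By the outcome, as a careful person would: the job done as asked, in the order asked, and still so for the second after the job is handed in, while the arm keeps its last pose, push and grip.
It also fails if it takes over 58 s, if anything falls off the work surface, if the arm or the gripper's body presses on something with over 40 N, if the wrist force passes 120 N, or if a joint passes its speed limit or range.

### The arm

A 6-joint arm with a two-finger parallel gripper is mounted at the origin on a cart in front of the work surface, level with it; the furniture and walls round the work are solid. World frame = base frame: x ahead of the robot, y to its left, z up, the work surface at z = 0. Lengths are in m, angles in degrees, forces in N, time in s.
With the tool pointing down it reaches from about 0.375 to 0.9 m from the base axis. Payload 3.1 kg.
Tool frame: the origin (TCP) lies on the centre line of the jaws, within the pads' length; the fingertips stand 14 mm ahead of it and the grasp point (between the pads) lies 5 mm behind it (bot.tips_ahead is the distance from the TCP to the fingertips, in m); z points along the fingers, y is the line along which they close (so a half turn about z gives the same grasp; the last joint's range is limited). The gripper opens to 87 mm and grips with 3 to 60 N. Pads are 19 mm wide; open, the fingers measure 117 mm over their backs; the gripper's body (75 mm by 190 mm) begins 51 mm behind the grasp point.
Start: joints at [-80.014, 30.224, 82.088, -0, 67.689, -10.227], TCP at [0.216, -0.586, 0.237] pointing down, gripper open.
Joint ranges: [-176.69, 176.69], [-43.24, 126.21], [12.49, 139.97], [-82, 262], [0, 151.66], [-163.58, 163.58]. Speed limits (degrees/s): [159.86, 159.86, 180, 180, 180, 180].

### API

Orientations are given as a 3x3 rotation matrix whose columns are the frame's x, y, z axes.
In Python, from rig import bot gives the robot as it stands.
- The arm moves only by the tool play_rows, never from a script. Its argument "moves" is a list that holds one entry, the list of rows, each a list of 6 numbers: the shift along the tool's x, y, z in mm, then the turn, a rotation vector about the tool's x, y, z in rad. A call has 1 to 5 rows; each row shifts and turns the commanded pose from where the row before left it, along the tool's axes as they then stand; what a row does not reach is not made up. A row lasts 1/10 s, in which the tool goes at most 50 mm and 8.59 degrees, less where a joint would pass 70% of its speed; a pose out of reach is approached as far as the arm can. A call with a gripper value outside its range is refused whole. "fingers" is the opening, from -1 (shut) to 1 (fully open), set as the call begins (left out, the last holds). The fingers move at their own pace and stop on an object; the grip force is fixed at half the most. Time passes only in rows, so rows that do not move let the fingers close. It gives the time, the measured TCP pose, the force, the opening and the grip force at its end, in the units of the state.
- bot.read_state(): the state, without advancing time (a new reading comes with each control period).
- bot.capture(name): name is "scene" or "top"; returns a dict with "image" (480x640x3 uint8, blue, green, red), "fx", "fy", "cx", "cy" (pixels), "distortion" ([k1, k2, p1, p2, k3] as OpenCV has them; the pictures are not rectified), "R" (3x3) and "t" (3): a world point X has camera coordinates R X + t. Camera axes: x right, y down, z forward; pixel columns grow to the right and rows downward; lengths in m; the calibration is good to about 2 mm. A picture is of the moment at which its call begins. There is no depth.
- bot.hand_in(): hands the job in; it is judged then, once.
Trained networks look in a picture, given as the dict that the camera call returned (one of the last four; its "shot" number tells which), for a name from the list of things; names that differ only in an ending like _2 or _b are one class to them, and where a whole thing is asked for, a point or a joint stands for the part that bears it (a point fixed in the world has none). Each returns a list of dicts, best first, with "confidence" (0 to 1); they miss things now and then, are a little off and sometimes report something else, mostly with a low value. They report only what shows in the picture. A call takes as long as a camera call.
- bot.search_frame(picture, query): "centre" ([column, row] in pixels, amid what is visible of it).
- bot.silhouettes(picture, query): "pixels" (480x640 bool, what is visible of it) and "centre" ([column, row] in pixels, amid what is visible of it).
- bot.pinpoint(picture, query): "centre" ([column, row] in pixels: a listed point, or the origin of a listed thing).
The state is a dict: "time_s": time; "joint_positions": joint angles; "qvel": joint speeds; "tau": joint torques, N m; "position": TCP position; "tcp_rot": TCP orientation; "force": force on the tool from outside, world axes, zero at the start; "moment": the same for the moment, N m; "opening": opening from 0.0 (shut) to 1.0 (fully open); "grasp_force": force on a finger pad.
Only numpy, scipy, OpenCV 4.12 (cv2) and the standard library are available. Lean on these libraries where they do the work, as an engineer would, in place of code of your own. Each camera call takes 0.05 s, during which the arm holds its last target. There are 200 camera calls.

## Working session

There is one attempt and no reset: what is moved stays moved. The work goes in short steps, Python scripts to look and compute and a tool call to move; the robot and the scene stay as the last step left them, time stands still between calls to the robot, and variables do not carry over. Pictures are saved under pics/ and viewed, at most 10 in all, crops included, and the job is handed in when it is done.

Besides the shell and the picture viewer there is one more tool, called after "Request:" in YAML: its name, and indented under it one key for each argument. play_rows: Moves the arm, as the interface text tells. Its arguments: {"type":"object","properties":{"moves":{"type":"array","items":{"type":"array","items":{"type":"array","items":{"type":"number"}}}},"fingers":{"type":"number"}},"required":["moves"]}

```bash
mkdir -p pics && cat > h.py <<'E'
import numpy as np, cv2
from rig import bot
def ray(p,uv):
    K=np.array([[p["fx"],0,p["cx"]],[0,p["fy"],p["cy"]],[0,0,1.]])
    n=cv2.undistortPoints(np.array([[uv]],float),K,np.array(p["distortion"],float))[0,0]
    R=np.array(p["R"]);t=np.array(p["t"]).ravel()
    return -R.T@t, R.T@np.array([n[0],n[1],1])
def at(p,uv,z):
    c,d=ray(p,uv); return c+d*(z-c[2])/d[2]
def proj(p,X):
    K=np.array([[p["fx"],0,p["cx"]],[0,p["fy"],p["cy"]],[0,0,1.]])
    return cv2.projectPoints(np.array(X,float).reshape(-1,1,3),cv2.Rodrigues(np.array(p["R"],float))[0],np.array(p["t"],float),K,np.array(p["distortion"],float))[0][:,0]
E
python3 - <<'E'
from h import *
s=bot.read_state();print(s["time_s"],s["position"],s["tcp_rot"],s["opening"])
for n in("scene","top"):
    p=bot.capture(n);cv2.imwrite(f"pics/{n}0.png",p["image"])
    print(n,"cam",ray(p,[320,240])[0].round(3))
    for q,z in(("cup_wide",0),("cup_slim",0),("jar",0),("cradle_seat",.092),("cup_wide_floor",.006),("mixer",0),("label_roll",0),("tape_measure",0),("clip",0),("hex_key",0),("mouse",0)):
        for d in bot.pinpoint(p,q)[:3]: print(q,np.round(d["confidence"],2),np.round(d["centre"],1),at(p,d["centre"],z).round(4)[:2])
E
```

```text
0.0 [ 0.21585184 -0.58577872  0.23555924] [[ 9.38402145e-01  3.45544872e-01 -3.94145982e-04]
 [ 3.45544889e-01 -9.38399722e-01  2.16585566e-03]
 [ 3.78533835e-04 -2.16863872e-03 -9.99997577e-01]] 0.999100849391686
scene cam [-0.416 -0.603  0.665]
cup_wide 0.92 [335.6 299.8] [ 0.445 -0.115]
cup_wide 0.71 [234.5 265.1] [0.4581 0.2138]
cup_slim 0.78 [423.4 310.3] [ 0.507  -0.3172]
jar 0.57 [231.9 263.5] [0.4616 0.226 ]
jar 0.51 [453.3 261.8] [ 0.7669 -0.3087]
cradle_seat 0.87 [347.5 223. ] [ 0.6771 -0.0237]
cradle_seat 0.55 [337.7 301.1] [ 0.3239 -0.1887]
cup_wide_floor 0.83 [333.8 295.7] [ 0.4507 -0.1068]
mixer 0.61 [343.7 251. ] [ 0.6765 -0.0121]
label_roll 0.78 [450.6 260.8] [ 0.7689 -0.3004]
label_roll 0.38 [298.  243.1] [0.6546 0.1323]
tape_measure 0.66 [296.2 244.6] [0.6438 0.1316]
clip 0.74 [346.2 222.4] [0.8545 0.0751]
clip 0.43 [299.8 277.3] [0.4913 0.0195]
mouse 0.94 [475.6 290.6] [ 0.6508 -0.4014]
top cam [ 0.379 -0.051  1.315]
cup_wide 0.75 [347.3 283.9] [ 0.4426 -0.1183]
cup_slim 0.82 [412.2 260.3] [ 0.5063 -0.3105]
cup_slim 0.71 [236.4 284.6] [0.4487 0.2061]
jar 0.57 [238.1 284.5] [0.4488 0.2011]
jar 0.23 [412.6 180.2] [ 0.7478 -0.3257]
cradle_seat 0.56 [315.9 203.8] [ 0.6623 -0.0343]
cup_wide_floor 0.94 [348.  283.8] [ 0.4426 -0.12  ]
mixer 0.74 [434.1 309.8] [ 0.361  -0.3663]
mixer 0.6 [314.3 210.6] [ 0.663  -0.0278]
label_roll 0.9 [413.2 176.2] [ 0.7602 -0.3282]
tape_measure 0.53 [262.  220.5] [0.6376 0.129 ]
clip 0.62 [301.5 262. ] [0.5102 0.0136]
hex_key 0.5 [435.7 308.8] [ 0.3638 -0.3711]
hex_key 0.29 [347.5 287.6] [ 0.4319 -0.1185]
mouse 0.9 [439.  213.8] [ 0.6426 -0.3982]
mouse 0.64 [240.3 283.4] [0.4519 0.1946]
```

```bash
python3 - <<'E'
import cv2
im=cv2.imread("pics/top0.png");cv2.imwrite("pics/top0c.png",cv2.resize(im[140:340,200:466],(798,600),interpolation=2))
E
```

```text
(no output)
```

View pics/scene0.png

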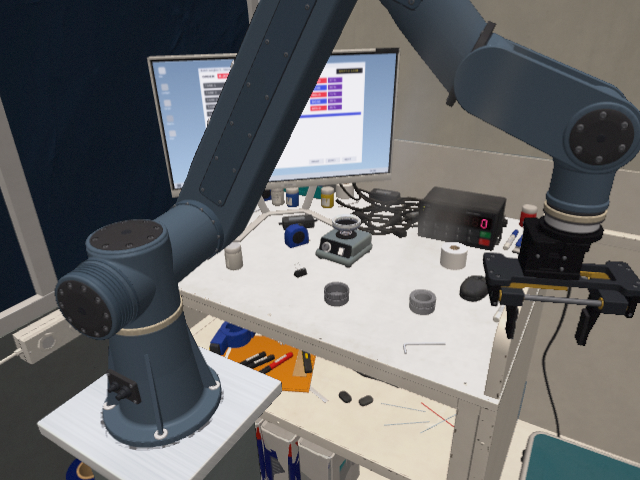

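View pics/top0c.png

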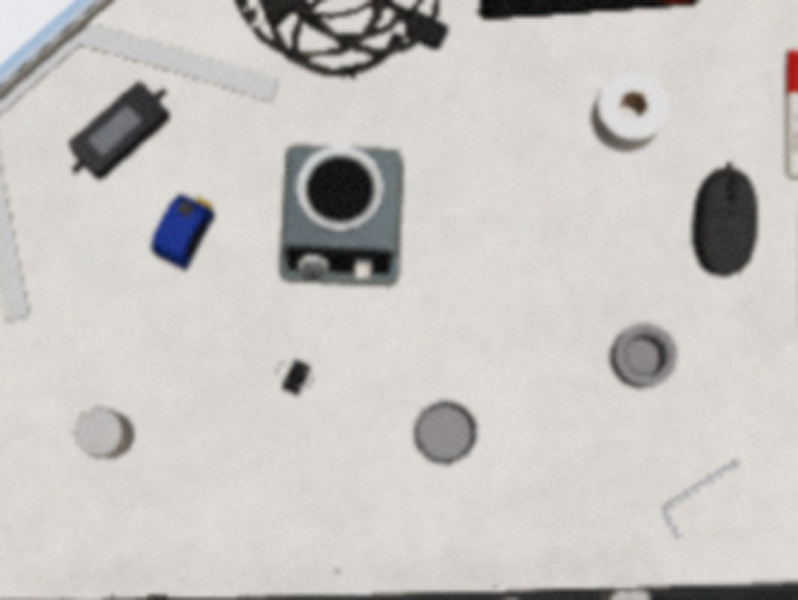

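The scene picture shows the wide cup at (336,295) and the slim cup at (423,301). The jar is at (233,257) and the mixer ring at (347,223). In the top crop the wide cup is at (445,432) and the slim one at (643,355), with its small bore visible. The ring is at (340,188) and the jar at (104,432). Next I'll refine these positions with silhouettes.

```bash
cat >> h.py <<'E'
from scipy.optimize import least_squares
A=np.linspace(0,2*np.pi,72,endpoint=False)
def hull(p,xy,parts):
    P=np.vstack([np.c_[xy[0]+r*np.cos(A),xy[1]+r*np.sin(A),np.full(72,z)] for r,z in parts])
    return cv2.convexHull(proj(p,P).astype(np.float32))
def cen(h):
    m=cv2.moments(h);return np.array([m["m10"]/m["m00"],m["m01"]/m["m00"]]),m["m00"]
def fit(p,uv,parts,x0):
    return least_squares(lambda x:cen(hull(p,x,parts))[0]-uv,x0,diff_step=1e-3).x
CUP=[(.03,0),(.03,.034)];JAR=[(.0233,0),(.0233,.052),(.0215,.066)];RING=[(.0395,.09),(.0395,.106)]
E
python3 - <<'E'
from h import *
for n in("top","scene"):
    p=bot.capture(n)
    for q,parts,x0 in(("cup_wide",CUP,(.443,-.119)),("jar",JAR,(.45,.2)),("cradle_seat",RING,(.67,-.03))):
        for d in bot.silhouettes(p,q)[:2]:
            v,u=np.nonzero(d["pixels"]);uv=np.array([u.mean(),v.mean()])
            x=fit(p,uv,parts,x0)
            print(n,q,round(d["confidence"],2),uv.round(1),"area",len(u),"model",round(cen(hull(p,x,parts))[1]),x.round(4))
p=bot.capture("top");im=p["image"]
g=im.min(2).astype(int); sub=g[180:230,290:340]
m=(sub>165)
# ring: bright pixels connected comp inside housing
k,l,st,c=cv2.connectedComponentsWithStats(m.astype(np.uint8))
for i in range(1,k): print(st[i],c[i]+[290,180], at(p,c[i]+[290,180],.106)[:2].round(4))
# mixer yaw from scene housing edges
hs=cv2.cvtColor(im,cv2.COLOR_BGR2HSV)
E
```

```text
top cup_wide 0.55 [348.6 283.1] area 384 model 363 [ 0.4438 -0.1209]
top jar 0.59 [234.1 283.8] area 259 model 271 [0.4496 0.2066]
top jar 0.47 [441.4 213.4] area 685 model 304 [ 0.6372 -0.3966]
top cradle_seat 0.61 [313.  202.8] area 632 model 662 [ 0.6637 -0.0265]
scene cup_wide 0.62 [336.5 293. ] area 504 model 551 [ 0.4504 -0.1146]
scene cup_wide 0.52 [233.4 255.7] area 418 model 406 [0.4761 0.2304]
scene jar 0.66 [233.5 256. ] area 426 model 469 [0.4537 0.2092]
scene cradle_seat 0.71 [345.4 221.9] area 436 model 409 [ 0.6703 -0.0207]
[   0    0   50   50 1000] [315.78  196.056] [ 0.6809 -0.0347]
[29 48  4  2  5] [320.4 228.8] [ 0.589 -0.045]
```

Request:
play_rows:
  moves:
    - [[15,-35,0,0,0,0.1175],[15,-35,0,0,0,0.1175],[15,-38,0,0,0,0.1175],[20,-40,0,0,0,0],[20,-40,0,0,0,0]]
  fingers: 1

```text
time_s: 2.15
position: [0.275, -0.3901, 0.2367]
tcp_rot: [[1.0, -0.001, 0.0], [-0.001, -1.0, -0.0], [0.0, 0.0, -1.0]]
force: [1.0, -0.1, -0.7]
opening: 1.004
grasp_force: 0.0
```

Request:
play_rows:
  moves:
    - [[33,-37,10,0,0,0],[33,-37,20,0,0,0],[33,-37,20,0,0,0],[33,-37,20,0,0,0],[33,-37,20,0,0,0]]

```text
time_s: 2.65
position: [0.4322, -0.2152, 0.1515]
tcp_rot: [[1.0, -0.0, 0.001], [-0.0, -1.0, -0.001], [0.001, 0.001, -1.0]]
force: [0.8, -1.3, 0.5]
opening: 0.996
grasp_force: 0.0
```

Request:
play_rows:
  moves:
    - [[0,-35,0,0,0,0],[0,-35,0,0,0,0],[0,0,0,0,0,0]]

```text
time_s: 2.95
position: [0.4291, -0.1418, 0.1514]
tcp_rot: [[1.0, 0.005, -0.004], [0.005, -1.0, 0.003], [-0.004, -0.003, -1.0]]
force: [-0.5, 0.2, 0.2]
opening: 0.996
grasp_force: 0.0
```

Request:
play_rows:
  moves:
    - [[8,-11,30,0,0,0],[8,-11,30,0,0,0],[0,0,10,0,0,0],[0,0,0,0,0,0],[0,0,0,0,0,0]]

```text
time_s: 3.45
position: [0.447, -0.1253, 0.0823]
tcp_rot: [[1.0, -0.0, 0.001], [-0.0, -1.0, -0.001], [0.001, 0.001, -1.0]]
force: [0.5, -0.2, -0.8]
opening: 0.998
grasp_force: 0.0
```

```bash
python3 - <<'E'
from h import *
s=bot.read_state();print(s["position"])
out=[]
for n in("top","scene"):
    p=bot.capture(n);im=p["image"].copy()
    x=np.array(s["position"])
    pts=[x+[0,0,-.014],x+[0,.0435,-.014],x+[0,-.0435,-.014],[.444,-.120,.034]]
    P=proj(p,pts);print(n,P.round(1))
    c=P[3].astype(int);x0,y0=c[0]-50,c[1]-55
    k=cv2.resize(im[y0:y0+80,x0:x0+100],None,fx=4,fy=4,interpolation=2)
    for q in P:cv2.circle(k,tuple(((q+.5-[x0,y0])*4).astype(int)),2,(0,0,255),-1)
    h=((hull(p,(.444,-.120),CUP)[:,0]+.5-[x0,y0])*4).astype(np.int32);cv2.polylines(k,[h],True,(0,255,0),1)
    out.append(k)
cv2.imwrite("pics/c1.png",np.hstack(out))
E
```

```text
[ 0.44704181 -0.12532004  0.08233643]
top [[351.  281. ]
 [335.2 281.4]
 [366.8 280.6]
 [348.5 282.8]]
scene [[339.6 276.5]
 [323.8 272. ]
 [356.  281.2]
 [337.1 288.8]]
```

View pics/c1.png

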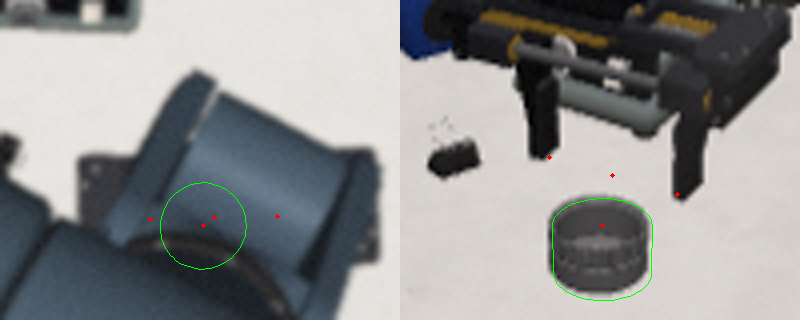

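The scene view shows the fingertips on their projected points, astride the cup. The cup sits within 1 px of the predicted outline, slightly up and to the left. I'll descend at about (0.447, -0.118).

Request:
play_rows:
  moves:
    - [[0,-4,10,0,0,0],[0,-3,14,0,0,0],[0,0,14,0,0,0],[0,0,12,0,0,0],[0,0,0,0,0,0]]

```text
time_s: 4.05
position: [0.4461, -0.117, 0.0307]
tcp_rot: [[1.0, 0.0, -0.002], [0.0, -1.0, 0.001], [-0.002, -0.001, -1.0]]
force: [0.5, 0.7, 0.0]
opening: 1.001
grasp_force: 0.0
```

Request:
play_rows:
  moves:
    - [[0,0,0,0,0,0]]

```text
time_s: 4.15
position: [0.4467, -0.1174, 0.0317]
tcp_rot: [[1.0, 0.0, -0.0], [0.0, -1.0, 0.0], [-0.0, -0.0, -1.0]]
force: [0.0, 0.8, 0.6]
opening: 0.998
grasp_force: 0.0
```

Request:
play_rows:
  moves:
    - [[0,0,0,0,0,0],[0,0,0,0,0,0],[0,0,0,0,0,0],[0,0,0,0,0,0],[0,0,0,0,0,0]]
  fingers: -1

```text
time_s: 4.65
position: [0.4469, -0.1174, 0.0321]
tcp_rot: [[1.0, 0.0, 0.0], [0.0, -1.0, -0.0], [0.0, 0.0, -1.0]]
force: [-0.3, 0.3, 1.5]
opening: 0.677
grasp_force: 30.9
```

Request:
play_rows:
  moves:
    - [[0,0,0,0,0,0],[0,0,0,0,0,0],[0,0,0,0,0,0]]

```text
time_s: 4.95
position: [0.4469, -0.1174, 0.0321]
tcp_rot: [[1.0, 0.0, 0.0], [0.0, -1.0, -0.0], [0.0, 0.0, -1.0]]
force: [-0.0, -0.4, 4.9]
opening: 0.678
grasp_force: 30.9
```

Request:
play_rows:
  moves:
    - [[0,0,-20,0,0,0],[0,0,-30,0,0,0],[0,0,-30,0,0,0],[0,0,-30,0,0,0],[20,-8,-15,0,0,0]]

```text
time_s: 5.45
position: [0.4652, -0.1094, 0.1585]
tcp_rot: [[1.0, -0.001, -0.001], [-0.001, -1.0, -0.0], [-0.001, 0.0, -1.0]]
force: [0.8, -0.3, -1.8]
opening: 0.678
grasp_force: 30.9
```

Request:
play_rows:
  moves:
    - [[40,-17,0,0,0,0],[40,-17,0,0,0,0],[40,-17,0,0,0,0],[40,-17,0,0,0,0],[30,-17,0,0,0,0]]

```text
time_s: 5.95
position: [0.6588, -0.0235, 0.1562]
tcp_rot: [[1.0, 0.001, 0.001], [0.001, -1.0, -0.0], [0.001, 0.0, -1.0]]
force: [0.8, -2.1, -1.2]
opening: 0.673
grasp_force: 30.9
```

Request:
play_rows:
  moves:
    - [[5,0,0,0,0,0],[0,0,0,0,0,0],[0,0,0,0,0,0]]

```text
time_s: 6.25
position: [0.66, -0.0245, 0.1559]
tcp_rot: [[1.0, 0.0, -0.003], [0.0, -1.0, 0.0], [-0.003, -0.0, -1.0]]
force: [0.5, -0.2, -0.6]
opening: 0.679
grasp_force: 30.9
```

```bash
python3 - <<'E'
from h import *
s=bot.read_state();x=np.array(s["position"]);print(x,s["time_s"],s["force"])
p=bot.capture("scene");im=p["image"].copy()
r=(.667,-.0235);c=proj(p,[[*r,.12]])[0].astype(int);x0,y0=c[0]-60,c[1]-50
k=cv2.resize(im[y0:y0+95,x0:x0+120],None,fx=6,fy=6,interpolation=2)
dr=lambda h,col:cv2.polylines(k,[((h.reshape(-1,2)+.5-[x0,y0])*6).astype(np.int32)],True,col,1)
dr(hull(p,r,[(.0395,.106)]),(0,255,0));dr(hull(p,r,[(.0365,.106)]),(0,255,0))
b=x[2]-.032
dr(hull(p,x,[(.03,b)]),(0,0,255));dr(hull(p,x,[(.03,b+.034)]),(0,0,255))
cv2.imwrite("pics/c2.png",k)
E
```

```text
[ 0.66003991 -0.02453295  0.15589513] 6.25 [ 0.53360875 -0.19394994 -0.62255881]
```

View pics/c2.png

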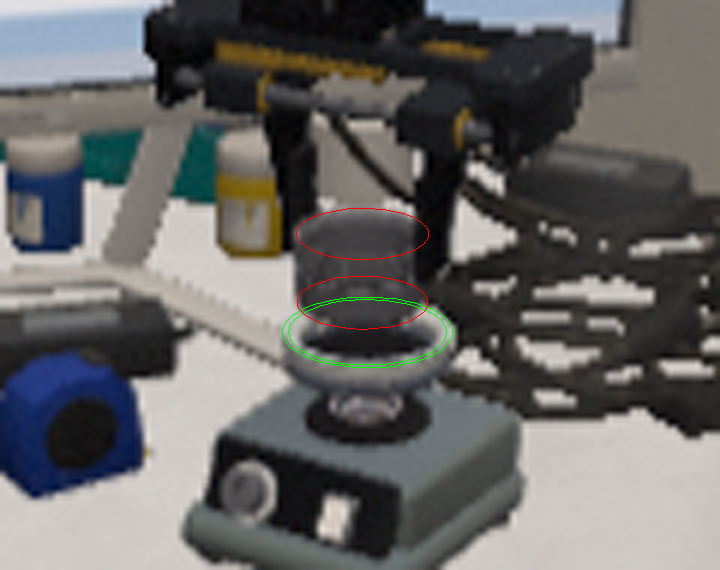

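The picture shows the held cup on its predicted outline, with its right edge hidden by the near finger. The ring is at its predicted rim, x 284-454. A 7 mm shift in +x and 1 mm in +y should put the cup over it.

Request:
play_rows:
  moves:
    - [[4,-1,0,0,0,0],[3,0,5,0,0,0],[0,0,5,0,0,0],[0,0,4,0,0,0],[0,0,0,0,0,0]]

```text
time_s: 6.8
position: [0.6679, -0.0233, 0.1417]
tcp_rot: [[1.0, 0.0, -0.002], [0.0, -1.0, 0.0], [-0.002, -0.0, -1.0]]
force: [-0.0, -0.5, -0.3]
opening: 0.677
grasp_force: 30.9
```

Request:
play_rows:
  moves:
    - [[0,0,3,0,0,0],[0,0,3,0,0,0],[0,0,2,0,0,0],[0,0,0,0,0,0]]

```text
time_s: 7.2
position: [0.6685, -0.0232, 0.1344]
tcp_rot: [[1.0, 0.0, -0.001], [0.0, -1.0, 0.0], [-0.001, -0.0, -1.0]]
force: [0.2, 0.4, -1.4]
opening: 0.673
grasp_force: 30.9
```

Request:
play_rows:
  moves:
    - [[0,0,2,0,0,0],[0,0,2,0,0,0],[0,0,0,0,0,0]]

```text
time_s: 7.5
position: [0.6685, -0.0232, 0.1305]
tcp_rot: [[1.0, 0.0, -0.001], [0.0, -1.0, 0.0], [-0.001, -0.0, -1.0]]
force: [-0.5, 1.0, -0.9]
opening: 0.68
grasp_force: 30.9
```

Request:
play_rows:
  moves:
    - [[0,0,2,0,0,0],[0,0,2,0,0,0],[0,0,0,0,0,0]]

```text
time_s: 7.8
position: [0.6685, -0.0232, 0.1264]
tcp_rot: [[1.0, 0.0, -0.001], [0.0, -1.0, 0.0], [-0.001, -0.0, -1.0]]
force: [0.7, -0.6, -0.2]
opening: 0.68
grasp_force: 30.9
```

Request:
play_rows:
  moves:
    - [[0,0,2,0,0,0],[0,0,0,0,0,0],[0,0,0,0,0,0]]

```text
time_s: 8.1
position: [0.6687, -0.0233, 0.1248]
tcp_rot: [[1.0, 0.0, -0.0], [0.0, -1.0, 0.0], [-0.0, -0.0, -1.0]]
force: [-0.2, 0.2, -0.0]
opening: 0.678
grasp_force: 30.9
```

Request:
play_rows:
  moves:
    - [[0,0,1,0,0,0],[0,0,0,0,0,0],[0,0,0,0,0,0]]

```text
time_s: 8.4
position: [0.669, -0.0233, 0.1242]
tcp_rot: [[1.0, 0.0, 0.001], [0.0, -1.0, -0.0], [0.001, 0.0, -1.0]]
force: [-0.5, 0.5, 1.9]
opening: 0.679
grasp_force: 30.9
```

Request:
play_rows:
  moves:
    - [[0,0,1,0,0,0],[0,0,0,0,0,0],[0,0,0,0,0,0]]

```text
time_s: 8.7
position: [0.669, -0.0233, 0.1241]
tcp_rot: [[1.0, 0.0, 0.001], [0.0, -1.0, -0.0], [0.001, 0.0, -1.0]]
force: [-2.2, -0.4, 7.6]
opening: 0.674
grasp_force: 30.9
```

Request:
play_rows:
  moves:
    - [[0,0,0,0,0,0],[0,0,0,0,0,0],[0,0,0,0,0,0],[0,0,0,0,0,0],[0,0,0,0,0,0]]
  fingers: 1

```text
time_s: 9.2
position: [0.6686, -0.0232, 0.1225]
tcp_rot: [[1.0, 0.0, -0.0], [0.0, -1.0, 0.0], [-0.0, -0.0, -1.0]]
force: [0.4, -0.0, -0.3]
opening: 0.977
grasp_force: 0.0
```

Request:
play_rows:
  moves:
    - [[0,0,-10,0,0,0],[0,0,-20,0,0,0],[0,0,-25,0,0,0],[0,0,-25,0,0,0],[-10,-20,-10,0,0,0]]

```text
time_s: 9.7
position: [0.6617, -0.0054, 0.2166]
tcp_rot: [[1.0, -0.003, 0.008], [-0.003, -1.0, -0.002], [0.008, 0.002, -1.0]]
force: [-0.4, 1.0, 0.3]
opening: 0.999
grasp_force: 0.0
```

Request:
play_rows:
  moves:
    - [[-35,-35,0,0,0,0],[-35,-35,0,0,0,0],[-35,-35,0,0,0,0],[-35,-35,0,0,0,0],[-35,-35,0,0,0,0]]

```text
time_s: 10.2
position: [0.4808, 0.1736, 0.2129]
tcp_rot: [[1.0, 0.0, -0.001], [0.0, -1.0, 0.001], [-0.001, -0.001, -1.0]]
force: [0.3, 1.1, -0.4]
opening: 1.001
grasp_force: 0.0
```

Request:
play_rows:
  moves:
    - [[-30,-30,15,0,0,0],[0,0,30,0,0,0],[0,0,30,0,0,0],[0,0,10,0,0,0],[0,0,0,0,0,0]]

```text
time_s: 10.7
position: [0.452, 0.2018, 0.1268]
tcp_rot: [[1.0, 0.001, -0.004], [0.001, -1.0, -0.001], [-0.004, 0.001, -1.0]]
force: [-0.3, 0.2, 0.3]
opening: 0.999
grasp_force: 0.0
```

Request:
play_rows:
  moves:
    - [[0,0,0,0,0,0]]

```text
time_s: 10.8
position: [0.4541, 0.2018, 0.1285]
tcp_rot: [[1.0, 0.0, 0.001], [0.0, -1.0, 0.0], [0.001, -0.0, -1.0]]
force: [0.7, 0.1, -0.0]
opening: 0.997
grasp_force: 0.0
```

```bash
python3 - <<'E'
from h import *
s=bot.read_state();x=np.array(s["position"]);print(x,s["time_s"],s["force"])
T=bot.capture("top")["image"][175:235,280:350]
p=bot.capture("scene");im=p["image"].copy()
def crop(c,dr):
    c=proj(p,[c])[0].astype(int);x0,y0=c[0]-35,c[1]-40
    k=cv2.resize(im[y0:y0+80,x0:x0+70],None,fx=5,fy=5,interpolation=2)
    for h,col in dr: cv2.polylines(k,[((h.reshape(-1,2)+.5-[x0,y0])*5).astype(np.int32)],True,col,1)
    return k
j=(.4515,.208);m=(.668,-.0232)
a=crop([*j,.04],[(hull(p,j,JAR),(0,255,0)),(proj(p,[x+[0,.0435,-.014],x+[0,-.0435,-.014]]),(0,0,255))])
b=crop([*m,.11],[(hull(p,m,[(.03,.126)]),(0,0,255)),(hull(p,m,[(.0395,.106)]),(0,255,0))])
cv2.imwrite("pics/c3.png",np.hstack([a,b]))
cv2.imwrite("pics/c3t.png",cv2.resize(T,None,fx=6,fy=6,interpolation=2))
E
```

```text
[0.45410973 0.20181472 0.12846511] 10.8 [ 0.68462231  0.07651795 -0.02662631]
```

View pics/c3.png

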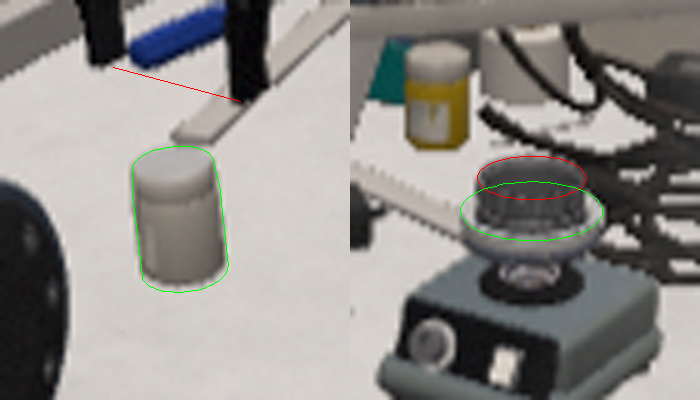

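View pics/c3t.png

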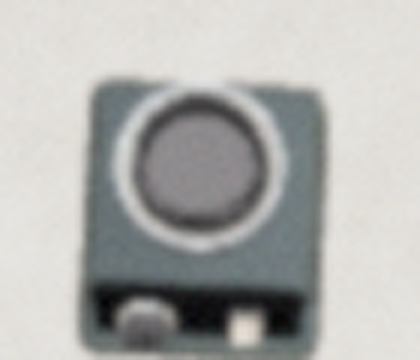

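The pictures show the cup seated level and concentric in the ring, at about (200,165) in the top crop. The jar fits its outline, and the gripper is above it.

Request:
play_rows:
  moves:
    - [[-1,-6,10,0,0,0],[0,0,20,0,0,0],[0,0,23,0,0,0],[0,0,20,0,0,0],[0,0,10,0,0,0]]

```text
time_s: 11.4
position: [0.4522, 0.2077, 0.0435]
tcp_rot: [[1.0, 0.0, -0.002], [0.0, -1.0, -0.0], [-0.002, 0.0, -1.0]]
force: [0.3, -0.1, 0.6]
opening: 0.998
grasp_force: 0.0
```

Request:
play_rows:
  moves:
    - [[0,0,0,0,0,0],[0,0,0,0,0,0]]

```text
time_s: 11.6
position: [0.453, 0.2078, 0.0451]
tcp_rot: [[1.0, 0.0, 0.0], [0.0, -1.0, 0.0], [0.0, -0.0, -1.0]]
force: [-0.4, -0.6, 0.6]
opening: 1.001
grasp_force: 0.0
```

Request:
play_rows:
  moves:
    - [[0,0,0,0,0,0],[0,0,0,0,0,0],[0,0,0,0,0,0],[0,0,0,0,0,0],[0,0,0,0,0,0]]
  fingers: -1

```text
time_s: 12.1
position: [0.4528, 0.2077, 0.0451]
tcp_rot: [[1.0, 0.0, 0.0], [0.0, -1.0, 0.0], [0.0, -0.0, -1.0]]
force: [-0.3, 0.0, -0.2]
opening: 0.633
grasp_force: 0.0
```

Request:
play_rows:
  moves:
    - [[0,0,0,0,0,0],[0,0,0,0,0,0],[0,0,0,0,0,0]]

```text
time_s: 12.4
position: [0.4527, 0.2077, 0.0449]
tcp_rot: [[1.0, 0.0, 0.0], [0.0, -1.0, 0.0], [0.0, -0.0, -1.0]]
force: [-0.3, 0.5, 2.3]
opening: 0.509
grasp_force: 30.0
```

Request:
play_rows:
  moves:
    - [[0,0,-15,0,0,0],[0,0,-30,0,0,0],[0,0,-40,0,0,0],[0,0,-40,0,0,0],[0,0,-30,0,0,0]]

```text
time_s: 12.9
position: [0.4528, 0.2077, 0.2018]
tcp_rot: [[1.0, 0.0, 0.001], [0.0, -1.0, 0.0], [0.001, -0.0, -1.0]]
force: [-0.4, -0.1, -2.0]
opening: 0.512
grasp_force: 30.0
```

Request:
play_rows:
  moves:
    - [[38,40,0,0,0,0],[38,40,0,0,0,0],[38,40,0,0,0,0],[38,40,0,0,0,0],[38,40,0,0,0,0]]

```text
time_s: 13.4
position: [0.6254, 0.0249, 0.1992]
tcp_rot: [[1.0, 0.0, -0.001], [0.0, -1.0, 0.0], [-0.001, -0.0, -1.0]]
force: [0.3, 0.3, -1.9]
opening: 0.509
grasp_force: 30.0
```

Request:
play_rows:
  moves:
    - [[18,24,0,0,0,0],[7,7,0,0,0,0],[0,0,5,0,0,0],[0,0,0,0,0,0],[0,0,0,0,0,0]]

```text
time_s: 13.9
position: [0.6481, -0.0027, 0.1942]
tcp_rot: [[1.0, 0.002, -0.003], [0.002, -1.0, 0.001], [-0.003, -0.001, -1.0]]
force: [1.0, -0.2, -1.3]
opening: 0.511
grasp_force: 30.0
```

Request:
play_rows:
  moves:
    - [[0,0,0,0,0,0],[0,0,0,0,0,0]]

```text
time_s: 14.1
position: [0.6495, -0.0034, 0.1952]
tcp_rot: [[1.0, 0.002, 0.0], [0.002, -1.0, 0.0], [0.0, -0.0, -1.0]]
force: [0.5, 0.1, -1.6]
opening: 0.515
grasp_force: 30.0
```

Request:
play_rows:
  moves:
    - [[9,10,0,0,0,0],[9,10,4,0,0,0],[1,0,8,0,0,0],[0,0,0,0,0,0],[0,0,0,0,0,0]]

```text
time_s: 14.6
position: [0.6683, -0.0246, 0.1818]
tcp_rot: [[1.0, -0.0, -0.002], [-0.0, -1.0, 0.001], [-0.002, -0.001, -1.0]]
force: [-0.1, 0.2, -1.3]
opening: 0.512
grasp_force: 30.0
```

```bash
python3 - <<'E'
from h import *
s=bot.read_state();x=np.array(s["position"]);print(x,s["time_s"],s["force"])
p=bot.capture("scene");im=p["image"].copy()
m=(.668,-.0232);c=proj(p,[[*m,.14]])[0].astype(int);x0,y0=c[0]-40,c[1]-45
k=cv2.resize(im[y0:y0+85,x0:x0+80],None,fx=7,fy=7,interpolation=2)
dr=lambda h,col:cv2.polylines(k,[((h.reshape(-1,2)+.5-[x0,y0])*7).astype(np.int32)],True,col,1)
dr(hull(p,m,[(.03,.126)]),(0,255,0))
b=x[2]-.045
dr(hull(p,x,[(r,z+b) for r,z in JAR]),(0,0,255))
cv2.imwrite("pics/c4.png",k)
E
```

```text
[ 0.66825531 -0.02458091  0.18177055] 14.6 [-0.07174444  0.23708568 -1.28596796]
```

View pics/c4.png

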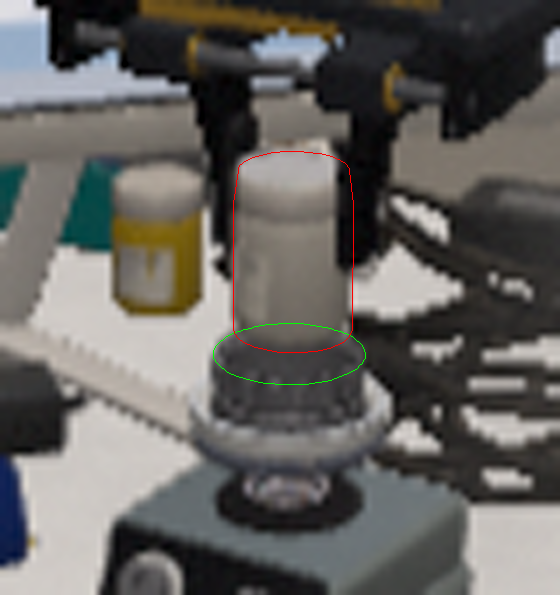

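The picture shows the jar upright in the grip and centred over the cup mouth at (290,353). I'll lower it in.

Request:
play_rows:
  moves:
    - [[0,-1,5,0,0,0],[0,0,4,0,0,0],[0,0,4,0,0,0],[0,0,3,0,0,0],[0,0,0,0,0,0]]

```text
time_s: 15.15
position: [0.6685, -0.0234, 0.1661]
tcp_rot: [[1.0, 0.0, -0.001], [0.0, -1.0, 0.0], [-0.001, -0.0, -1.0]]
force: [-0.3, -0.8, -2.0]
opening: 0.513
grasp_force: 30.0
```

Request:
play_rows:
  moves:
    - [[0,0,3,0,0,0],[0,0,3,0,0,0],[0,0,2,0,0,0],[0,0,0,0,0,0]]

```text
time_s: 15.55
position: [0.6687, -0.0235, 0.1584]
tcp_rot: [[1.0, 0.0, -0.001], [0.0, -1.0, 0.0], [-0.001, -0.0, -1.0]]
force: [0.7, 0.2, -1.2]
opening: 0.512
grasp_force: 30.0
```

Jar bottom is now about 0.1135, well inside the mouth with no side force.

Request:
play_rows:
  moves:
    - [[0,0,3,0,0,0],[0,0,3,0,0,0],[0,0,2,0,0,0],[0,0,0,0,0,0]]

```text
time_s: 15.95
position: [0.6686, -0.0235, 0.1503]
tcp_rot: [[1.0, 0.0, -0.001], [0.0, -1.0, 0.0], [-0.001, -0.0, -1.0]]
force: [-0.3, 0.6, -1.0]
opening: 0.509
grasp_force: 30.0
```

Request:
play_rows:
  moves:
    - [[0,0,3,0,0,0],[0,0,2,0,0,0],[0,0,1,0,0,0],[0,0,0,0,0,0]]

```text
time_s: 16.35
position: [0.6688, -0.0235, 0.1446]
tcp_rot: [[1.0, 0.0, -0.001], [0.0, -1.0, 0.0], [-0.001, -0.0, -1.0]]
force: [-0.8, 0.1, -1.3]
opening: 0.507
grasp_force: 30.0
```

Request:
play_rows:
  moves:
    - [[0,0,1,0,0,0],[0,0,0,0,0,0],[0,0,0,0,0,0]]

```text
time_s: 16.65
position: [0.669, -0.0235, 0.1439]
tcp_rot: [[1.0, 0.0, 0.0], [0.0, -1.0, -0.0], [0.0, 0.0, -1.0]]
force: [0.2, 0.6, -1.4]
opening: 0.516
grasp_force: 30.0
```

Request:
play_rows:
  moves:
    - [[0,0,1,0,0,0],[0,0,1,0,0,0],[0,0,0,0,0,0]]

```text
time_s: 16.95
position: [0.6692, -0.0236, 0.1429]
tcp_rot: [[1.0, 0.0, 0.001], [0.0, -1.0, -0.0], [0.001, 0.0, -1.0]]
force: [-1.1, -0.6, 5.0]
opening: 0.513
grasp_force: 30.0
```

Request:
play_rows:
  moves:
    - [[0,0,1,0,0,0],[0,0,1,0,0,0],[0,0,0,0,0,0]]

```text
time_s: 17.25
position: [0.6692, -0.0236, 0.1412]
tcp_rot: [[1.0, 0.0, 0.001], [0.0, -1.0, -0.0], [0.001, 0.0, -1.0]]
force: [-1.8, 0.8, 6.6]
opening: 0.514
grasp_force: 30.0
```

Request:
play_rows:
  moves:
    - [[0,0,1,0,0,0],[0,0,1,0,0,0],[0,0,0,0,0,0]]

```text
time_s: 17.55
position: [0.6693, -0.0236, 0.1395]
tcp_rot: [[1.0, 0.0, 0.001], [0.0, -1.0, -0.0], [0.001, 0.0, -1.0]]
force: [-3.0, 0.7, 7.9]
opening: 0.509
grasp_force: 30.0
```

Request:
play_rows:
  moves:
    - [[0,0,1,0,0,0],[0,0,1,0,0,0],[0,0,1,0,0,0],[0,0,0,0,0,0]]

```text
time_s: 17.95
position: [0.6693, -0.0235, 0.1369]
tcp_rot: [[1.0, 0.0, 0.001], [0.0, -1.0, -0.0], [0.001, 0.0, -1.0]]
force: [-3.4, -0.2, 9.0]
opening: 0.514
grasp_force: 30.0
```

Request:
play_rows:
  moves:
    - [[0,0,1,0,0,0],[0,0,1,0,0,0],[0,0,1,0,0,0],[0,0,0,0,0,0]]

```text
time_s: 18.35
position: [0.6693, -0.0235, 0.1344]
tcp_rot: [[1.0, 0.0, 0.001], [0.001, -1.0, -0.0], [0.001, 0.0, -1.0]]
force: [-3.2, 0.5, 10.3]
opening: 0.514
grasp_force: 30.0
```

Request:
play_rows:
  moves:
    - [[0,0,1,0,0,0],[0,0,1,0,0,0],[0,0,0,0,0,0],[0,0,0,0,0,0]]

```text
time_s: 18.75
position: [0.6693, -0.0236, 0.1328]
tcp_rot: [[1.0, 0.001, 0.002], [0.001, -1.0, -0.0], [0.002, 0.0, -1.0]]
force: [-3.9, 1.0, 12.2]
opening: 0.511
grasp_force: 30.0
```

Request:
play_rows:
  moves:
    - [[0,0,0.5,0,0,0],[0,0,0,0,0,0],[0,0,0,0,0,0]]

```text
time_s: 19.05
position: [0.6693, -0.0235, 0.1324]
tcp_rot: [[1.0, 0.0, 0.002], [0.0, -1.0, -0.0], [0.002, 0.0, -1.0]]
force: [-3.6, 1.9, 14.0]
opening: 0.509
grasp_force: 30.0
```

```bash
python3 - <<'E'
from h import *
s=bot.read_state();x=np.array(s["position"]);print(x,s["time_s"],s["force"])
p=bot.capture("scene");im=p["image"].copy()
m=(.668,-.0232);c=proj(p,[[*m,.12]])[0].astype(int);x0,y0=c[0]-40,c[1]-45
k=cv2.resize(im[y0:y0+85,x0:x0+80],None,fx=7,fy=7,interpolation=2)
dr=lambda h,col:cv2.polylines(k,[((h.reshape(-1,2)+.5-[x0,y0])*7).astype(np.int32)],True,col,1)
dr(hull(p,m,[(.03,.126-.0105)]),(0,255,0));dr(hull(p,m,[(.0395,.106-.0105)]),(0,255,0))
dr(hull(p,x,[(r,z+x[2]-.045) for r,z in JAR]),(0,0,255))
cv2.imwrite("pics/c5.png",k)
E
```

```text
[ 0.66930657 -0.02354931  0.13236357] 19.05 [-3.62257428  1.93117746 14.02396858]
```

View pics/c5.png

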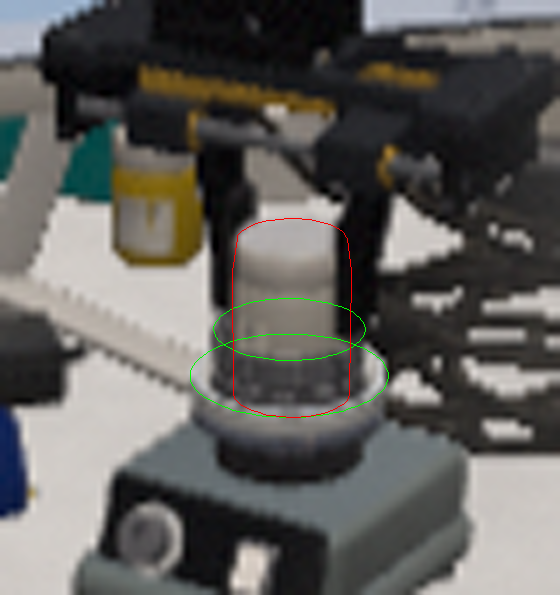

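The picture shows the ring sunk almost onto the housing, with the spring no longer visible. The jar is upright in the cup and still gripped, pressed about 10.5 mm down at about 14 N.

```bash
python3 -c "
from rig import bot
s=bot.read_state();print(s['position'],s['force'])
print(bot.hand_in())"
```

```text
[ 0.66932093 -0.02356383  0.1323506 ] [-4.65791584 -0.13837689 12.28983589]
the job is handed in; nothing more can be done
None
```

I handed the job in with the wide cup nested in the ring and the jar standing upright on its floor. The gripper was still holding the jar pressed down, with the ring about 10.5 mm down of its 12 mm travel (estimated from the arm's height). The hand-in gave no verdict.

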